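# Weigh the orange sample pail

### The job

Hang the orange-lidded sample pail by its wire handle on the hook of the spring scale. Let its weight down onto the hook slowly, over a couple of seconds, then let go so that it hangs freely and the pointer settles. Leave the blue-lidded pail standing where it is.

Things in the scene. Friction and masses are not known exactly. Their poses are not given: they have to be found in the camera images.
- orange_grip (a point): Pail to weigh (0.34-0.46 kg): white tub 76 mm wide, orange lid on top 75 mm above its foot, stiff upright wire handle, on it an orange grip block 24 x 24 x 44 mm. Point: block's centre, 180 mm above the foot; z up. The 5 mm wire runs along y (legs at +-36 mm; top level for 24 mm, its underside 40 mm below this point, 65 mm above the lid), so a hook passes through along x.
- blue_grip (a point): Centre of the grip block of a second pail of the same shape and size, with a blue lid and a blue grip block. It stands on the table and is to be left alone.
- hook_seat (a point): Lowest point of the upper surface of the scale's steel hook (8 mm bar), where the wire comes to rest; 215 mm above the table when empty, sinks with the load. x points level along the arm towards the column, z up. The free end, 22 mm beyond the seat (-x), turns up 18 mm; towards the column the arm rises 8 mm in 25 mm, then runs level. Nothing stands under or before the hook.
- pointer (a joint): Travel (m) of the scale's hook and red pointer: 0 empty (top), growing downward to a stop at 0.060. Spring 100 N/m, lightly damped: the orange pail hanging freely draws it down 33 to 45 mm. The scale is a fixed white column 50 x 70 mm, 322 mm high, blue cap, yellow graduated plate, grey foot; its axis is 150 mm from the hook seat (+x).
Mind the look-alikes: they are no part of the job. Leave any black or red look-alike of the part that bears orange_grip alone.

How it is judged:
At the end, for the whole second after the job is handed in: The orange pail hangs by its handle in the seat of the hook (grip block within 25 mm of straight above the seat and 30 to 55 mm higher), upright within 15 degrees, the pointer drawn down 25 to 52 mm and still (under 20 mm/s); the blue pail within 30 mm of where it stood (value of joint pointer between 0.025 and 0.052 m and velocity of joint pointer between -0.02 and 0.02 m/s and horizontal distance between orange_grip and hook_seat below 0.025 m and z of orange_grip in the frame of hook_seat between 0.03 and 0.055 m and angle between orange_grip's own z axis and vertical below 0.26 rad and distance of blue_grip from where it was at the start of the episode below 0.03 m); the robot touches nothing.
It fails at once if the pail's weight is let down suddenly: the pointer runs downward faster than 0.2 m/s (velocity of joint pointer above 0.2 m/s).
It fails at once if the blue pail is moved by more than 30 mm (distance of blue_grip from where it was at the start of the episode above 0.03 m).
It also fails if it takes over 48 s, if anything falls off the work surface, if the arm or the gripper's body presses on something with over 40 N, if the wrist force passes 120 N, or if a joint passes its speed limit or range.

### The arm

A 7-joint arm with a two-finger parallel gripper is mounted at the origin on the work surface. World frame = base frame: x ahead of the robot, y to its left, z up, the work surface at z = 0. Lengths are in m, angles in rad, forces in N, time in s.
With the tool pointing down it reaches from about 0.4 to 0.875 m from the base axis. Payload 4.4 kg.
Tool frame: the origin (TCP) lies at the very end of the fingers, on their centre line; the grasp point (between the pads) lies 19 mm behind it; z points along the fingers, y is the direction in which the jaws open and shut (so a half turn about z gives the same grasp; the last joint's range is limited). The gripper opens to 85 mm and grips with 20 to 120 N. Pads are 22 mm wide; open, the fingers measure 114 mm over their backs; the gripper's body (76 mm by 85 mm) begins 54 mm behind the grasp point. The pads swing forward as they close: fully open they stand 13 mm farther back than shut.
Start: joints at [1.251, 0.628, 0.038, 1.517, -0.027, 0.996, -0.02], TCP at [0.163, -0.629, 0.231] pointing down, gripper open.
Joint ranges: [-3.06, 3.06], [-0.37, 2.12], [-1.25, 1.32], [0.18, 2.47], [-1.1, 4.24], [0.23, 1.98], [-2.94, 2.94]. Speed limits (rad/s): [2.57, 2.57, 3.14, 3.14, 3.14, 3.14, 3.14].

### API

Orientations are given as a unit quaternion [x, y, z, w].
In Python, from cell import robot gives the robot as it stands. The module is installed in compiled form; this text tells all that it offers.
- The arm moves only by the tool send_rows, never from a script. Its argument "deltas" is a list that holds one entry, the list of rows, each a list of 7 numbers: the shift along the tool's x, y, z in m, then the turn, a rotation vector about the tool's x, y, z in degrees, then the finger opening in m, from 0 to 0.0854. In form: [[[x, y, z, ax, ay, az, grip], ...]]. A call has 1 to 20 rows; each row shifts and turns the pose as measured when the row begins, along the tool's axes as they then stand; what a row does not reach is not made up. A row lasts 1/12 s, in which the tool goes at most 41.7 mm and 7.16 degrees, less where a joint would pass 70% of its speed; a pose out of reach is approached as far as the arm can. A call with a gripper value outside its range is refused whole. The fingers move at their own pace and stop on an object; the grip force is fixed at half the most. Time passes only in rows, so rows that do not move let the fingers close. It gives the time, the measured TCP pose, the force and the opening at its end, in the units of the state.
- robot.state(): the state, without advancing time (a new reading comes with each control period).
- robot.camera(name): name is "scene" or "top" or "wrist"; returns the picture (400x640x3 uint8, red, green, blue); there is no depth.
- robot.get_calibration(name): a dict with "mtx" (3x3 intrinsics, pixels), "R" (3x3) and "t" (3): a world point X has camera coordinates R X + t; the wrist camera has in their place "mount" (4x4, takes a point from camera to tool coordinates, whose origin is the TCP and whose axes are the flange's). Camera axes: x right, y down, z forward; pixel columns grow to the right and rows downward; lengths in m; the calibration is good to about 2 mm. The wrist camera is an equidistant fisheye: a pixel r from the principal point sees the ray r / f radians off the axis. A picture is of the moment at which its call begins: read the wrist's pose just before it. get_calibration takes no time and is no camera call.
- robot.finish_job(): hands the job in, once; it reports no verdict.
Trained networks look in the newest picture that a camera, given by its name, has taken for a name from the list of things; names that differ only in an ending like _2 or _b are one class to them, and where a whole thing is asked for, a point or a joint stands for the part that bears it (a point fixed in the world has none). Each returns a list of dicts, best first, with "confidence" (0 to 1); they miss things now and then, are a little off and sometimes report something else, mostly with a low value. They report only what shows in the picture. A call takes as long as a camera call. They do not tell look-alikes from the thing itself.
- robot.find_in(camera, label): "location" ([column, row] in pixels, amid what is visible of it).
- robot.landmark_of(camera, label): "location" ([column, row] in pixels: a listed point, or the origin of a listed thing).
The state is a dict: "t": time; "joints": joint angles; "joint_velocities": joint speeds; "tau": joint torques, N m; "eef_pos": TCP position; "tcp_rot": TCP orientation; "contact_force": force on the tool from outside, world axes, zero at the start; "wrist_torque": the same for the moment, N m; "grip_width": finger opening in m.
Only numpy, scipy, OpenCV 4.12 (cv2) and the standard library are available. Lean on these libraries where they do the work, as an engineer would, in place of code of your own. Each camera call takes 0.05 s, during which the arm holds its last target.

## Working session

There is one attempt and no reset: what is moved stays moved. The work goes in short steps, Python scripts to look and compute and a tool call to move; the robot and the scene stay as the last step left them, time stands still between calls to the robot, and variables do not carry over. Pictures are saved under pics/ and viewed, and the job is handed in when it is done.

Besides the shell and the picture viewer there is one more tool, called after ">>>" as name([rows], argument=value, ...), one row to a line, values as JSON. send_rows: Moves the arm, as the interface text tells. Its arguments: {"type":"object","properties":{"deltas":{"type":"array","items":{"type":"array","items":{"type":"array","items":{"type":"number"}}}}},"required":["deltas"]}

```bash
mkdir -p pics
cat > h.py <<'E'
import numpy as np, cv2
from cell import robot
from scipy.spatial.transform import Rotation as R
def snap(n,f,up=1):
    im=robot.camera(n); cv2.imwrite('pics/'+f,cv2.cvtColor(im,cv2.COLOR_RGB2BGR)); return im
E
python3 - <<'E'
from h import *
print(robot.state())
for c in ['scene','top']:
    snap(c,c+'0.png'); k=robot.get_calibration(c); print(c,k)
    for l in ['orange_grip','blue_grip','hook_seat','pointer']:
        print(l,robot.landmark_of(c,l))
print(robot.get_calibration('wrist'), robot.state()['t'])
E
```

```text
{'t': 0.0, 'joints': array([ 1.25121509,  0.62930541,  0.03849474,  1.51838682, -0.026985  ,
        0.9962774 , -0.02000207]), 'joint_velocities': array([ 0.00060546,  0.00121734, -0.00024806, -0.00054912, -0.00150748,
       -0.00114039, -0.00099347]), 'tau': array([ 1.36746810e-03, -5.63400042e+01,  1.22584954e+00, -1.93449855e+01,
        1.07720160e-02,  1.04493127e-02, -2.26574650e-05]), 'eef_pos': array([ 0.16302997, -0.62857866,  0.23041042]), 'tcp_rot': array([ 9.91962097e-01,  1.26531950e-01, -1.50335200e-04, -9.16636073e-04]), 'contact_force': array([ 0.13888748, -0.63607731, -1.01646548]), 'wrist_torque': array([ 0.03920788,  0.01195965, -0.05456003]), 'grip_width': 0.0852446820958275}
scene {'mtx': array([[493.174642  ,   0.        , 315.77608923],
       [  0.        , 493.174642  , 201.13107578],
       [  0.        ,   0.        ,   1.        ]]), 'R': array([[ 1.58922303e-02,  9.99812071e-01, -1.11022658e-02],
       [ 8.42046497e-01, -1.93703916e-02, -5.39057032e-01],
       [-5.39170783e-01, -7.81805550e-04, -8.42196091e-01]]), 't': array([-0.12751952, -0.34362586,  1.69256619])}
orange_grip [{'location': [233.8, 168.9], 'confidence': 0.91}, {'location': [206.2, 139.8], 'confidence': 0.84}, {'location': [237.6, 211.8], 'confidence': 0.75}, {'location': [189.0, 176.0], 'confidence': 0.6}]
blue_grip [{'location': [180.5, 237.7], 'confidence': 0.68}]
hook_seat [{'location': [361.3, 186.2], 'confidence': 0.84}]Traceback (most recent call last):
  File "<stdin>", line 6, in <module>
ValueError: it knows: blue_grip, hook_seat, orange_grip
```

Run:
```python
from h import *
for c in ['top']:
    snap(c,c+'0.png'); k=robot.get_calibration(c); print(c,k)
    for l in ['orange_grip','blue_grip','hook_seat']:
        print(l,robot.landmark_of(c,l))
print(robot.get_calibration('wrist'), robot.state()['t'])
```

```text
top {'mtx': array([[492.83499657,   0.        , 312.46049355],
       [  0.        , 492.83499657, 201.72390614],
       [  0.        ,   0.        ,   1.        ]]), 'R': array([[ 3.01903131e-03, -9.99995196e-01, -7.03010086e-04],
       [-9.96565107e-01, -2.95049404e-03, -8.27603889e-02],
       [ 8.27579171e-02,  9.50451527e-04, -9.96569227e-01]]), 't': array([0.09683437, 0.50149   , 1.38551246])}
orange_grip [{'location': [383.1, 179.3], 'confidence': 0.76}, {'location': [392.6, 223.2], 'confidence': 0.71}, {'location': [424.7, 270.3], 'confidence': 0.61}, {'location': [437.7, 220.6], 'confidence': 0.57}]
blue_grip [{'location': [433.6, 149.2], 'confidence': 0.79}, {'location': [256.9, 191.5], 'confidence': 0.23}]
hook_seat [{'location': [258.5, 187.3], 'confidence': 0.54}]
{'mtx': array([[309.70691629,   0.        , 322.22193095],
       [  0.        , 309.70691629, 201.91474661],
       [  0.        ,   0.        ,   1.        ]]), 'mount': array([[ 2.80004816e-04, -9.63738568e-01, -2.66848072e-01,
         6.76898388e-02],
       [ 9.99999863e-01,  1.52023190e-04,  5.00262808e-04,
        -1.20153177e-03],
       [-4.41555467e-04, -2.66848175e-01,  9.63738479e-01,
        -1.41971439e-01],
       [ 0.00000000e+00,  0.00000000e+00,  0.00000000e+00,
         1.00000000e+00]])} 0.4
```

View pics/scene0.png

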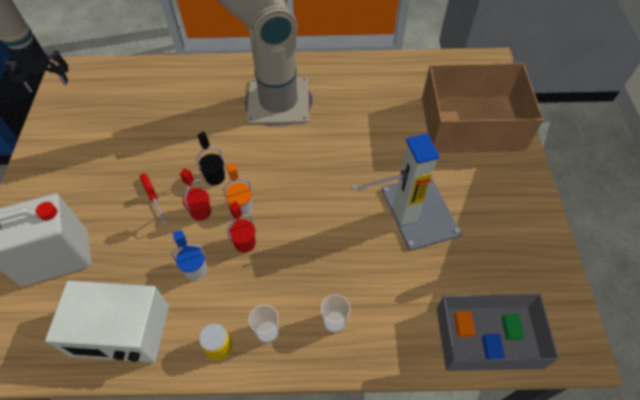

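View pics/top0.png

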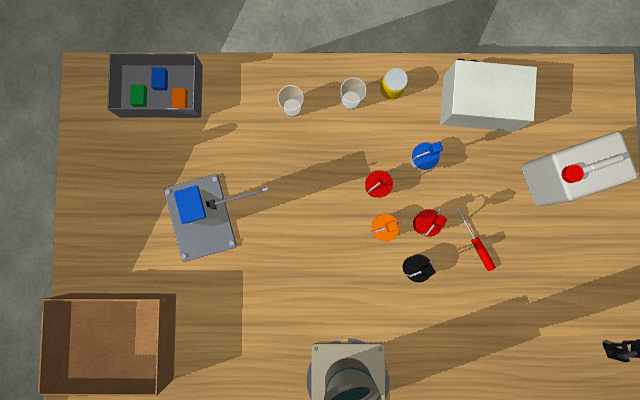

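```bash
cat >> h.py <<'E'
def tri(pts):
    A=[];b=[]
    for c,(u,v) in pts:
        k=robot.get_calibration(c);P=k['mtx']@np.c_[k['R'],k['t']]
        A+= [u*P[2]-P[0], v*P[2]-P[1]]
    A=np.array(A); A/=np.linalg.norm(A[:,:3],axis=1)[:,None]
    x,r,_,_=np.linalg.lstsq(A[:,:3],-A[:,3],rcond=None); return x.round(4),r
def onz(c,u,v,z):
    k=robot.get_calibration(c);C=-k['R'].T@k['t'];d=k['R'].T@np.linalg.inv(k['mtx'])@[u,v,1.]
    return (C+d*(z-C[2])/d[2]).round(4)
def proj(c,X):
    k=robot.get_calibration(c);p=k['mtx']@(k['R']@np.array(X)+k['t']);return (p[:2]/p[2]).round(1)
E
python3 - <<'E'
from h import *
for n,s,t in [('orange',(233.8,168.9),(392.6,223.2)),('red1',(237.6,211.8),(383.1,179.3)),('red2',(189,176),(437.7,220.6)),('black',(206.2,139.8),(424.7,270.3)),('blue',(180.5,237.7),(433.6,149.2)),('hook',(361.3,186.2),(258.5,187.3))]:
    print(n,tri([('scene',s),('top',t)]),onz('scene',*s,.18),onz('top',*t,.18))
S=cv2.imread('pics/scene0.png');T=cv2.imread('pics/top0.png')
a=cv2.resize(S[125:285,150:270],None,fx=3.3,fy=3.3,interpolation=cv2.INTER_CUBIC)
b=cv2.resize(T[135:295,355:475],None,fx=3.3,fy=3.3,interpolation=cv2.INTER_CUBIC)
cv2.imwrite('pics/c1.png',np.hstack([a,b]))
a=cv2.resize(S[130:250,340:470],None,fx=3,fy=3,interpolation=cv2.INTER_CUBIC)
b=cv2.resize(T[150:270,155:285],None,fx=3,fy=3,interpolation=cv2.INTER_CUBIC)
cv2.imwrite('pics/c2.png',np.hstack([a,b]))
E
```

```text
orange (array([ 0.4332, -0.0963,  0.1994]), array([3.96398248e-05])) [ 0.419  -0.0958  0.18  ] [ 0.4343 -0.1039  0.18  ]
red1 (array([ 0.5469, -0.0804,  0.1693]), array([8.81649949e-06])) [ 0.5535 -0.0763  0.18  ] [ 0.5456 -0.081   0.18  ]
red2 (array([ 0.4408, -0.2146,  0.1821]), array([1.19622618e-05])) [ 0.4395 -0.2128  0.18  ] [ 0.4412 -0.2177  0.18  ]
black (array([ 0.3166, -0.1815,  0.1799]), array([4.09186541e-06])) [ 0.3168 -0.18    0.18  ] [ 0.3168 -0.183   0.18  ]
blue (array([ 0.6237, -0.2111,  0.1785]), array([7.62769025e-08])) [ 0.6245 -0.2108  0.18  ] [ 0.6234 -0.2105  0.18  ]
hook (array([0.5185, 0.2318, 0.2321]), array([1.2115123e-05])) [0.4828 0.2401 0.18  ] [0.5243 0.2351 0.18  ]
```

View pics/c1.png

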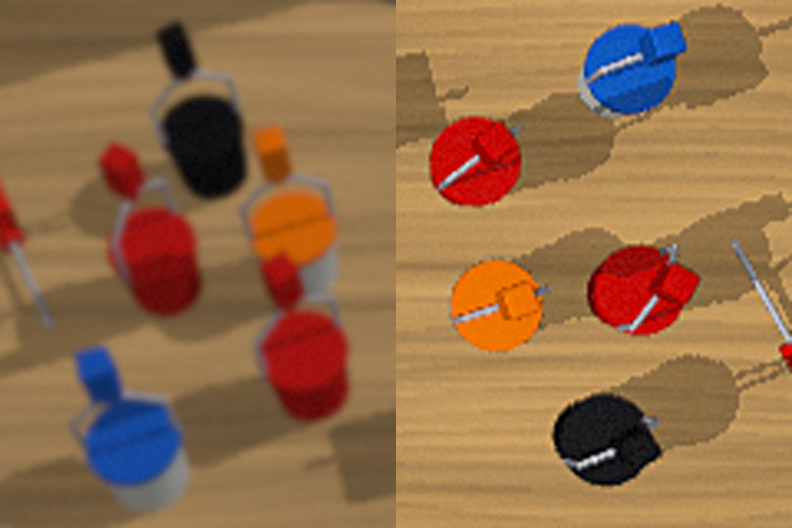

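View pics/c2.png

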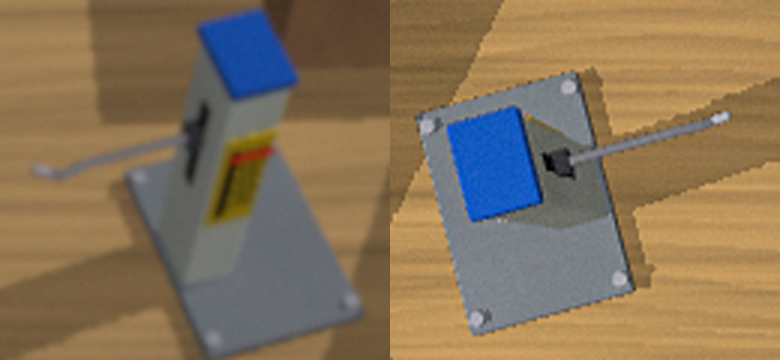

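Run:
```python
from h import *
S=cv2.imread('pics/scene0.png');T=cv2.imread('pics/top0.png')
def big(I,x,y,w,h,f):
    a=cv2.resize(I[y:y+h,x:x+w],None,fx=f,fy=f,interpolation=cv2.INTER_CUBIC)
    for i in range(0,w,10): cv2.putText(a,str(x+i),(i*f,8),0,.3,(0,0,0),1); cv2.line(a,(i*f,10),(i*f,14),(0,0,0),1)
    for i in range(0,h,10): cv2.putText(a,str(y+i),(0,i*f+4),0,.3,(0,0,0),1); 
    return a
cv2.imwrite('pics/c3.png',np.hstack([big(S,215,155,50,60,8),big(T,365,200,50,60,8)]))
cv2.imwrite('pics/c4.png',np.vstack([big(S,345,155,80,40,7),big(T,190,170,80,40,7)]))
print('orange',tri([('scene',(232.4,171.4)),('top',(392.6,225.9))]))
print('tip',tri([('scene',(354,187.3)),('top',(265,189))]),onz('top',265,189,.233),onz('scene',354,187.3,.233))
# cap centre at z .322
```

```text
orange (array([ 0.4273, -0.1013,  0.1803]), array([1.21434195e-05]))
tip (array([0.5153, 0.2156, 0.2233]), array([3.25335642e-06])) [0.5142 0.2134 0.233 ] [0.5218 0.216  0.233 ]
```

View pics/c3.png

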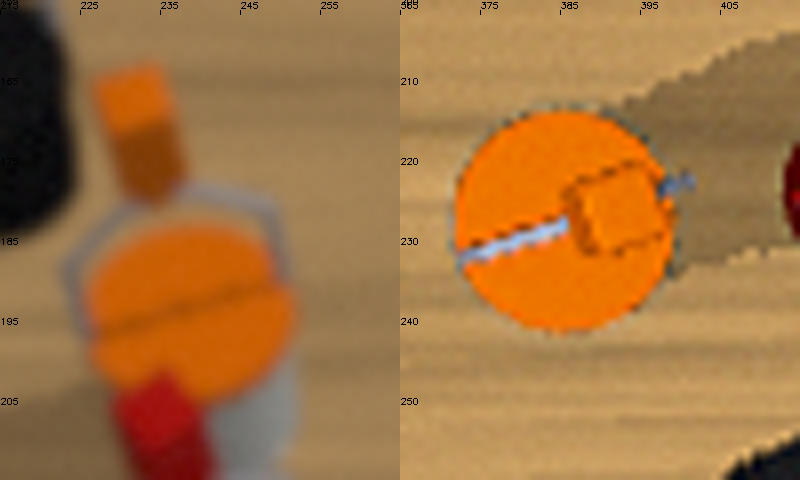

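View pics/c4.png

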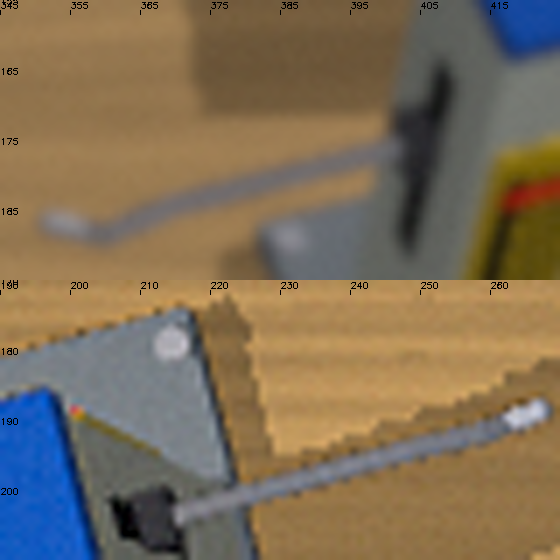

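Run:
```python
from h import *
from scipy.optimize import least_squares
def P(c,x,y): return c,np.array([x,y])
s=lambda x,y:('scene',np.array([215+x/8,155+y/8]))
t=lambda x,y:('top',np.array([365+(x-400)/8,200+y/8]))
obs=[(s(132,100),(0,0,.202)),(t(622,205),(0,0,.202)),(t(565,222),(0,0,.075)),(s(65,272),(0,-.036,'h')),(s(278,208),(0,.036,'h')),(t(460,258),(0,.036,.077)),(t(692,182),(0,-.036,'h')),(s(194,315),(0,0,.075))]
def f(p):
    x,y,a,h=p;r=[]
    for (c,q),m in obs:
        z=h if m[2]=='h' else m[2]
        X=[x-np.sin(a)*m[1],y+np.cos(a)*m[1],z]
        r+=list(proj(c,X)-q)
    return r
def pr(c,X):
    k=robot.get_calibration(c);p=k['mtx']@(k['R']@np.array(X)+k['t']);return p[:2]/p[2]
proj=pr
o=least_squares(f,[.43,-.1,0,.12]);print(o.x,np.degrees(o.x[2]),np.round(o.fun,1))
# hook: top pixels
hs=lambda x,y:np.array([345+x/7,155+y/7]); ht=lambda x,y:np.array([190+x/7,170+(y-280)/7])
print('tip',tri([('scene',hs(62,222)),('top',ht(527,413))]))
print('bend',tri([('scene',hs(105,238)),('top',ht(500,424))]))
print('arm root',tri([('scene',hs(385,150)),('top',ht(185,515))]))
capS=np.array([[340+200/3,130+27/3],[340+268/3,130+12/3],[340+297/3,130+70/3],[340+235/3,130+98/3]])
capT=np.array([[155+(448-390)/3,150+125/3],[155+(521-390)/3,150+107/3],[155+(541-390)/3,150+202/3],[155+(470-390)/3,150+221/3]])
cs=np.array([onz('scene',*q,.322)for q in capS]);ct=np.array([onz('top',*q,.322) for q in capT]);print(cs,cs.mean(0));print(ct,ct.mean(0))
```

```text
[ 0.42732447 -0.09932705  0.32829666  0.11689147] 18.810013072848964 [-0.6 -1.  -0.5  0.  -0.9 -0.5 -0.1 -0.4 -1.5  0.2 -0.1 -0.8 -1.6 -0.3
 -1.3 -1.1]
tip (array([0.515 , 0.2149, 0.2256]), array([4.51169073e-06]))
bend (array([0.5127, 0.2286, 0.2112]), array([3.55039906e-05]))
arm root (array([0.4798, 0.335 , 0.216 ]), array([2.27511928e-06]))
[[0.4454 0.3417 0.322 ]
 [0.4312 0.398  0.322 ]
 [0.4906 0.4123 0.322 ]
 [0.5167 0.3605 0.322 ]] [0.470975 0.378125 0.322   ]
[[0.4979 0.4082 0.322 ]
 [0.5116 0.3538 0.322 ]
 [0.4405 0.3373 0.322 ]
 [0.4262 0.3899 0.322 ]] [0.46905 0.3723  0.322  ]
```

>>> send_rows([
  [[0.015,-0.01,-0.01,0,0,0,0.085],[0.027,-0.019,-0.012,0,0,0,0.085],[0.027,-0.019,-0.012,0,0,0,0.085],[0.027,-0.019,-0.012,0,0,0,0.085],[0.027,-0.019,-0.012,0,0,0,0.085],[0.027,-0.019,-0.006,0,0,0,0.085],[0.027,-0.019,-0.006,0,0,0,0.085],[0.027,-0.019,0,0,0,0,0.085],[0.027,-0.019,0,0,0,0,0.085],[0.027,-0.019,0,0,0,0,0.085],[0.027,-0.019,0,0,0,0,0.085],[0.027,-0.019,0,0,0,0,0.085]],
])

```text
t: 1.4
eef_pos: [0.4187, -0.3267, 0.3083]
tcp_rot: [0.993, 0.121, 0.001, 0.003]
contact_force: [0.9, -0.1, -1.2]
grip_width: 0.0851
```

```bash
cat >> h.py <<'E'
def go(target, az=None, grip=None):
    s=robot.state(); Rm=R.from_quat(s['tcp_rot']).as_matrix()
    print('t',round(s['t'],2),'pos',s['eef_pos'].round(4),'j',s['joints'].round(2),'F',s['contact_force'].round(1),'w',round(s['grip_width'],4))
    print('x az',np.degrees(np.arctan2(Rm[1,0],Rm[0,0])).round(2),'z',Rm[:,2].round(4))
    if target is not None: print('local delta',(Rm.T@(np.array(target)-s['eef_pos'])).round(4))
E
python3 - <<'E'
from h import *
go([.427,-.100,.27])
E
```

```text
t 1.4 pos [ 0.4187 -0.3267  0.3083] j [ 0.62  0.37 -0.01  1.75  0.01  1.02 -0.73] F [ 0.9 -0.1 -1.2] w 0.0851
x az 13.86 z [ 0.0036 -0.0051 -1.    ]
local delta [ 0.0622 -0.2184  0.0371]
```

>>> send_rows([
  [[0.008,-0.028,0,0,0,-1,0.085],[0.008,-0.028,0,0,0,-1,0.085],[0.008,-0.027,0,0,0,-1,0.085],[0.008,-0.027,0,0,0,-1,0.085],[0.008,-0.027,0,0,0,-1,0.085],[0.008,-0.027,0,0,0,0,0.085],[0.008,-0.027,0,0,0,0,0.085],[0.004,-0.02,0,0,0,0,0.085],[0,0,0,0,0,0,0.085]],
])

```text
t: 2.15
eef_pos: [0.4177, -0.0819, 0.3117]
tcp_rot: [0.984, 0.177, 0.007, 0.003]
contact_force: [0.4, -0.1, 0.3]
grip_width: 0.0849
```

```bash
cat >> h.py <<'E'
def wproj(X,s=None):
    s=s or robot.state();k=robot.get_calibration('wrist');M=k['mount']
    p=R.from_quat(s['tcp_rot']).as_matrix().T@(np.array(X)-s['eef_pos']); c=M[:3,:3].T@(p-M[:3,3])
    th=np.arctan2(np.hypot(*c[:2]),c[2]);d=c[:2]/np.hypot(*c[:2])
    return (k['mtx'][:2,2]+k['mtx'][0,0]*th*d).round(1)
def wray(u,v,z,s=None):
    s=s or robot.state();k=robot.get_calibration('wrist');M=k['mount']
    d=np.array([u,v])-k['mtx'][:2,2];r=np.hypot(*d);th=r/k['mtx'][0,0]
    c=np.r_[np.sin(th)*d/r,np.cos(th)]
    Rm=R.from_quat(s['tcp_rot']).as_matrix();C=s['eef_pos']+Rm@M[:3,3];w=Rm@M[:3,:3]@c
    return (C+w*(z-C[2])/w[2]).round(4)
E
python3 - <<'E'
from h import *
go([.427,-.100,.27])
snap('wrist','w1.png'); print(robot.landmark_of('wrist','orange_grip'))
print(wproj([.427,-.1,.202]),wproj([.427,-.1,.18]))
E
```

```text
t 2.15 pos [ 0.4177 -0.0819  0.3117] j [ 0.25  0.2  -0.15  1.99  0.04  0.93 -1.13] F [ 0.4 -0.1  0.3] w 0.0849
x az 20.39 z [ 0.0152 -0.0026 -0.9999]
local delta [0.0018 0.0199 0.0419]
[{'location': [379.3, 311.6], 'confidence': 0.85}, {'location': [341.3, 188.8], 'confidence': 0.68}, {'location': [372.0, 62.6], 'confidence': 0.59}, {'location': [454.1, 220.6], 'confidence': 0.55}]
[341.5 197.8] [339.8 192. ]
```

View pics/w1.png

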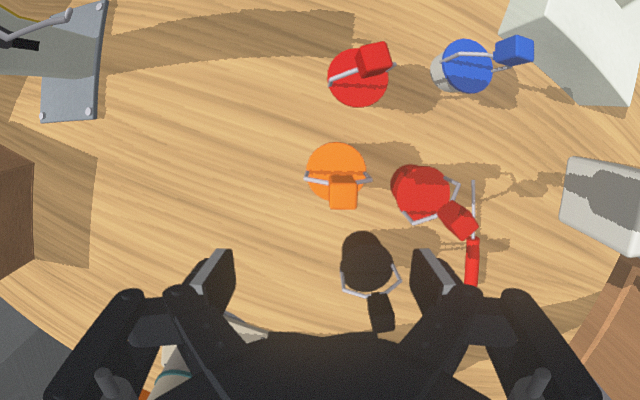

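Run:
```python
from h import *
print(wray(341.3,188.8,.18))
I=cv2.imread('pics/w1.png');cv2.imwrite('pics/w1c.png',cv2.resize(I[130:230,290:400],None,fx=7,fy=6,interpolation=cv2.INTER_CUBIC))
```

```text
[ 0.4302 -0.1002  0.18  ]
```

View pics/w1c.png

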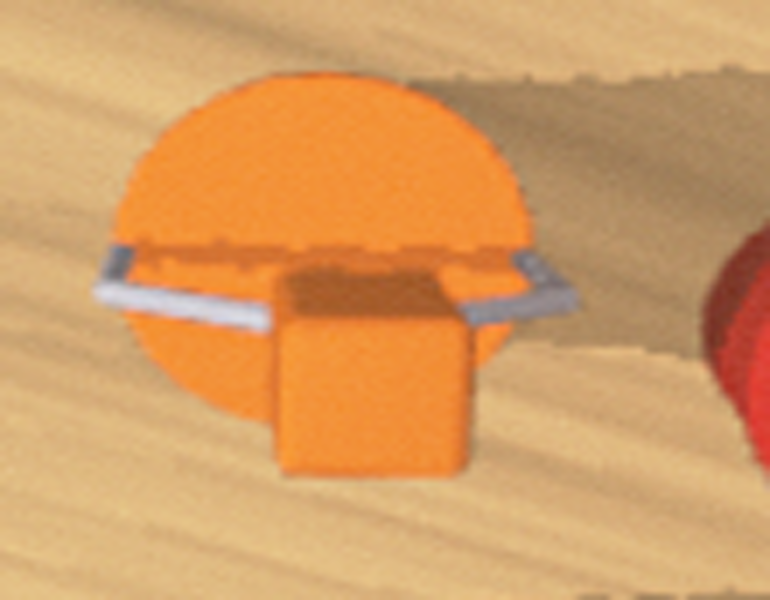

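Run:
```python
from h import *
print(wray(343.6,195.8,.202))
go([.429,-.101,.161])
```

```text
[ 0.4292 -0.101   0.202 ]
t 2.25 pos [ 0.4185 -0.0858  0.3118] j [ 0.25  0.2  -0.14  1.99  0.04  0.93 -1.13] F [-0.1  0.3  0.1] w 0.085
x az 20.17 z [ 0.0161 -0.0049 -0.9999]
local delta [0.0026 0.0164 0.151 ]
```

>>> send_rows([
  [[0.002,0.007,0.01,0.2,-0.4,0,0.085],[0,0.007,0.015,0.2,-0.4,0,0.085],[0,0,0.012,0,0,0,0.085],[0,0,0.005,0,0,0,0.085],[0,0,0,0,0,0,0.085],[0,0,0,0,0,0,0.085]],
])

```text
t: 2.75
eef_pos: [0.4276, -0.1072, 0.267]
tcp_rot: [0.985, 0.17, 0.0, 0.004]
contact_force: [-0.5, 0.3, 0.0]
grip_width: 0.0849
```

Run:
```python
from h import *
go([.429,-.099,.161])
snap('wrist','w2.png'); print(robot.landmark_of('wrist','orange_grip'))
print(wproj([.429,-.099,.202]),wproj([.429,-.099,.18]))
go(None)
I=cv2.imread('pics/w2.png');cv2.imwrite('pics/w2c.png',cv2.resize(I[130:250,280:400],None,fx=5,fy=5,interpolation=cv2.INTER_CUBIC))
```

```text
t 2.75 pos [ 0.4276 -0.1072  0.267 ] j [ 0.27  0.28 -0.12  2.02  0.06  0.84 -1.11] F [-0.5  0.3  0. ] w 0.0849
x az 19.56 z [ 0.0014 -0.0069 -1.    ]
local delta [ 0.0042 -0.008   0.106 ]
[{'location': [308.5, 203.0], 'confidence': 0.92}, {'location': [361.2, 338.7], 'confidence': 0.84}, {'location': [343.3, 47.1], 'confidence': 0.8}, {'location': [447.6, 236.3], 'confidence': 0.66}]
[313.1 211. ] [313.7 202.5]
t 2.85 pos [ 0.4278 -0.1068  0.2676] j [ 0.27  0.28 -0.12  2.02  0.06  0.84 -1.11] F [-0.5  0.8 -0.5] w 0.085
x az 19.59 z [ 0.0024 -0.007  -1.    ]
```

View pics/w2c.png

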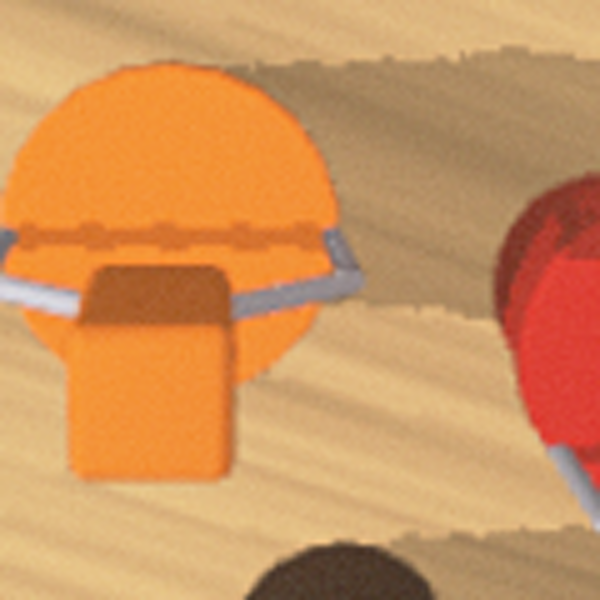

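>>> send_rows([
  [[0.002,-0.005,0.008,0.4,0,0,0.085],[0.002,-0.004,0.015,0,0,0,0.085],[0,0,0.02,0,0,0,0.085],[0,0,0.02,0,0,0,0.085],[0,0,0.02,0,0,0,0.085],[0,0,0.012,0,0,0,0.085],[0,0,0.004,0,0,0,0.085],[0,0,0,0,0,0,0.085]],
])

```text
t: 3.52
eef_pos: [0.4332, -0.0945, 0.1665]
tcp_rot: [0.985, 0.171, 0.006, 0.0]
contact_force: [0.1, -0.7, 0.8]
grip_width: 0.085
```

Run:
```python
from h import *
go([.4285,-.0977,.161])
snap('wrist','w3.png')
```

```text
t 3.52 pos [ 0.4332 -0.0945  0.1665] j [ 0.24  0.44 -0.11  2.15  0.09  0.55 -1.17] F [ 0.1 -0.7  0.8] w 0.085
x az 19.66 z [ 0.0111  0.001  -0.9999]
local delta [-0.0056  0.0014  0.0054]
```

View pics/w3.png

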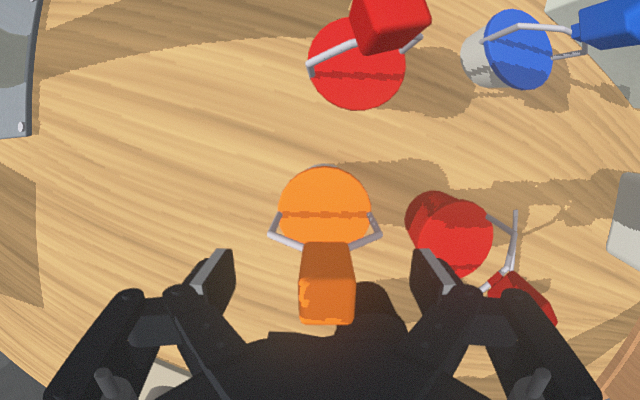

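>>> send_rows([
  [[-0.005,0.001,0.005,0,-0.6,0,0.085],[0,0,0,0,0,0,0.085],[0,0,0,0,0,0,0.05],[0,0,0,0,0,0,0.02],[0,0,0,0,0,0,0.0],[0,0,0,0,0,0,0.0],[0,0,0,0,0,0,0.0],[0,0,0,0,0,0,0.0],[0,0,0,0,0,0,0.0],[0,0,0,0,0,0,0.0],[0,0,0,0,0,0,0.0],[0,0,0,0,0,0,0.0]],
])

```text
t: 4.57
eef_pos: [0.4314, -0.0976, 0.165]
tcp_rot: [0.985, 0.17, 0.004, 0.003]
contact_force: [-0.1, 0.1, -0.3]
grip_width: 0.0234
```

Run:
```python
from h import *
go([.4285,-.0977,.161])
snap('wrist','w4.png')
```

```text
t 4.57 pos [ 0.4314 -0.0976  0.165 ] j [ 0.24  0.44 -0.11  2.15  0.1   0.54 -1.17] F [-0.1  0.1 -0.3] w 0.0234
x az 19.63 z [ 0.0088 -0.0041 -1.    ]
local delta [-0.0028 -0.0009  0.004 ]
```

View pics/w4.png

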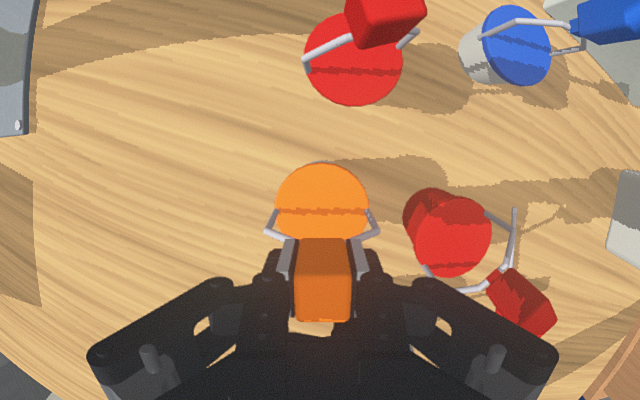

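>>> send_rows([
  [[0,0,-0.005,0,0,0,0],[0,0,-0.012,0,0,0,0],[0,0,-0.018,0,0,0,0],[0,0,-0.022,0,0,0,0],[0,0,-0.022,0,0,0,0],[0,0,-0.022,0,0,0,0],[0,0,-0.02,0,0,0,0],[0.005,-0.007,-0.012,0,0,0,0],[0.011,-0.015,-0.005,0,0,-2,0],[0.012,-0.018,0,0,0,-3,0],[0.012,-0.018,0,0,0,-3,0],[0.012,-0.018,0,0,0,-3,0],[0.013,-0.017,0,0,0,-3,0],[0.014,-0.016,0,0,0,-3,0],[0.011,-0.012,0,0,0,-3,0],[0.006,-0.006,0,0,0,-3,0],[0,0,0,0,0,-2,0],[0,0,0,0,0,0,0]],
])

```text
t: 6.12
eef_pos: [0.4446, 0.0659, 0.3051]
tcp_rot: [0.921, 0.389, -0.008, -0.001]
contact_force: [-0.8, -0.7, -4.1]
grip_width: 0.023
```

Run:
```python
from h import *
go([.537,.136,.285])
snap('wrist','w5.png')
```

```text
t 6.12 pos [0.4446 0.0659 0.3051] j [ 0.03  0.27 -0.31  1.93  0.1   0.98 -1.09] F [-0.8 -0.7 -4.1] w 0.023
x az 45.84 z [-0.0152 -0.0046 -0.9999]
local delta [0.115  0.0176 0.0184]
```

View pics/w5.png

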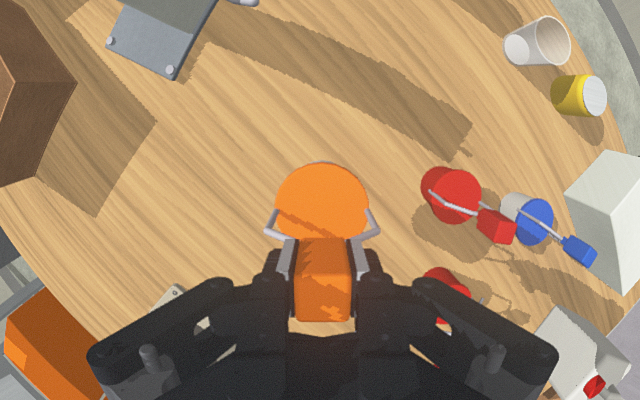

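>>> send_rows([
  [[0.015,0.002,0.003,0,0,0,0],[0.024,0.004,0.004,0,0,0,0],[0.026,0.004,0.004,0,0,0,0],[0.024,0.004,0.004,0,0,0,0],[0.015,0.002,0.002,0,0,-2,0],[0,0,0,0,0,-5,0],[0,0,0,0,0,-6,0],[0,0,0,0,0,-6,0],[0,0,0,0,0,-6,0],[0,0,0,0,0,-6,0],[0,0,0,0,0,-6,0],[0,0,0,0,0,-6,0],[0,0,0,0,0,-6,0],[0,0,0,0,0,-5,0],[0,0,0,0,0,-2,0],[0,0,0,0,0,0,0],[0,0,0,0,0,0,0]],
])

```text
t: 7.58
eef_pos: [0.5364, 0.1219, 0.2764]
tcp_rot: [0.626, 0.78, -0.013, -0.006]
contact_force: [0.9, -0.5, -4.3]
grip_width: 0.0234
```

Run:
```python
from h import *
go([.537,.136,.27])
s=robot.state()
snap('wrist','w6.png')
print(robot.landmark_of('wrist','hook_seat'))
print(wproj([.510,.232,.215],s),wproj([.516,.211,.233],s))
snap('scene','s6.png')
I=cv2.imread('pics/s6.png');cv2.imwrite('pics/s6c.png',cv2.resize(I[130:260,280:450],None,fx=4,fy=4,interpolation=cv2.INTER_CUBIC))
```

```text
t 7.58 pos [0.5364 0.1219 0.2764] j [ 0.09  0.49 -0.55  1.71  0.29  1.05 -0.35] F [ 0.9 -0.5 -4.3] w 0.0234
x az 102.51 z [-0.0258 -0.0127 -0.9996]
local delta [0.0136 0.0038 0.0062]
[{'location': [323.9, 47.1], 'confidence': 0.77}]
[321.8  50.8] [323.1  80.1]
```

View pics/w6.png

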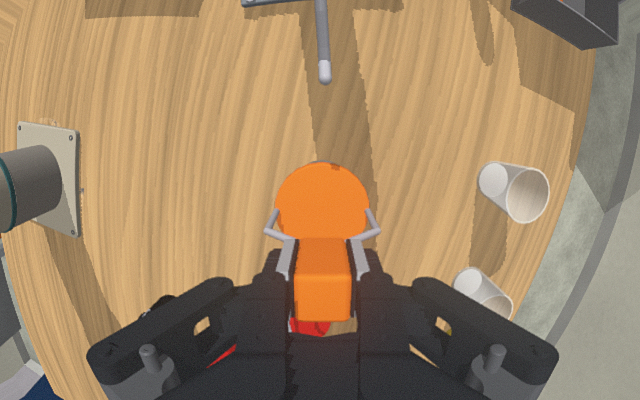

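View pics/s6c.png

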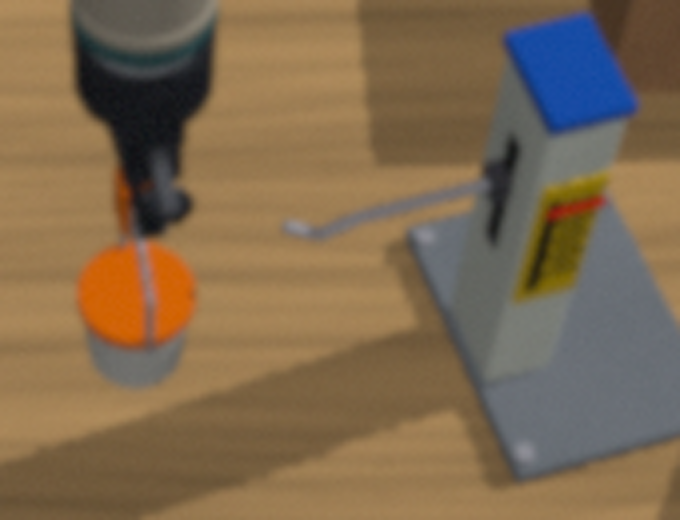

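>>> send_rows([
  [[0,0,0,-0.5,0.2,-0.8,0],[0.006,0,0,-0.5,0.2,-0.8,0],[0.01,0,0,-0.5,0,-0.8,0],[0.012,0.001,0,-0.2,0,0,0],[0.012,0.001,0,0,0,0,0],[0.01,0,0,0,0,0,0],[0.005,0,0,0,0,0,0],[0,0,0,0,0,0,0],[0,0,0,0,0,0,0],[0,0,0,0,0,0,0]],
])

```text
t: 8.57
eef_pos: [0.5213, 0.1855, 0.2773]
tcp_rot: [0.606, 0.796, 0.003, 0.001]
contact_force: [-0.4, -0.5, -5.0]
grip_width: 0.0232
```

Run:
```python
from h import *
go([.511,.234,.275])
s=robot.state()
snap('wrist','w7.png')
print(robot.landmark_of('wrist','hook_seat'))
for z in (.211,.215,.219): print(wproj([.511,.234,z],s))
print(wproj([.517,.210,.233],s))
snap('scene','s7.png')
I=cv2.imread('pics/s7.png');cv2.imwrite('pics/s7c.png',cv2.resize(I[130:260,280:450],None,fx=4,fy=4,interpolation=cv2.INTER_CUBIC))
```

```text
t 8.57 pos [0.5213 0.1855 0.2773] j [-0.01  0.48 -0.57  1.73  0.3   1.01 -0.42] F [-0.4 -0.5 -5. ] w 0.0232
x az 105.42 z [ 0.0049  0.0044 -1.    ]
local delta [0.0495 0.003  0.0024]
[{'location': [327.3, 147.5], 'confidence': 0.93}]
[325.9 147. ]
[326.1 147.5]
[326.2 148.1]
[325.5 190.2]
```

View pics/w7.png

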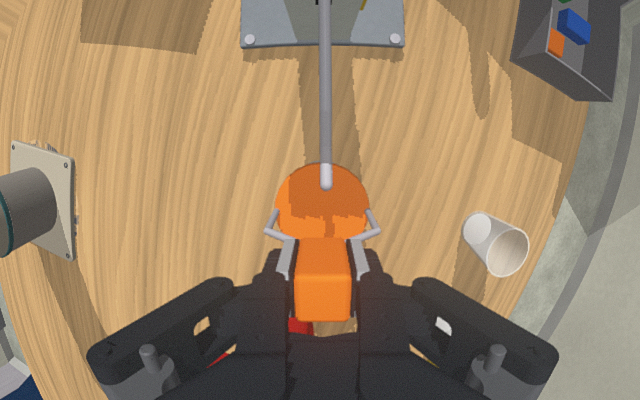

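View pics/s7c.png

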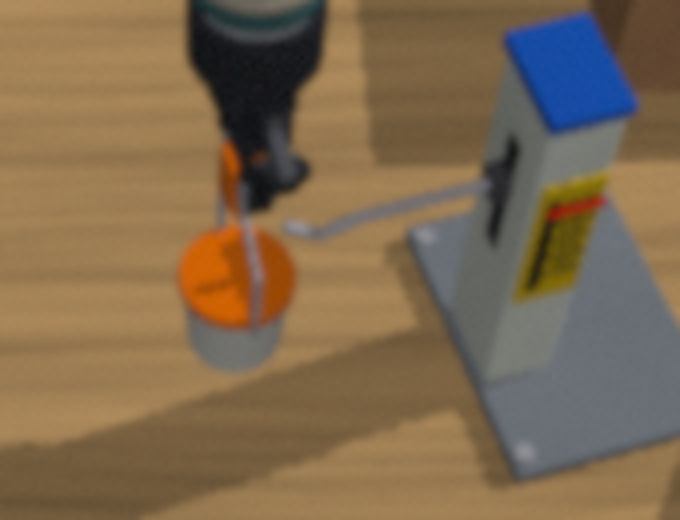

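>>> send_rows([
  [[0.004,0.001,0,0,0,0,0],[0.008,0.001,0,0,0,0,0],[0.01,0.001,0,0,0,0,0],[0.01,0,0,0,0,0,0],[0.009,0,0,0,0,0,0],[0.005,0,0,0,0,0,0],[0.002,0,0,0,0,0,0],[0,0,0,0,0,0,0],[0,0,0,0,0,0,0]],
])

```text
t: 9.47
eef_pos: [0.5107, 0.2371, 0.277]
tcp_rot: [0.607, 0.795, 0.003, 0.0]
contact_force: [0.9, -0.3, -3.9]
grip_width: 0.0231
```

Run:
```python
from h import *
go([.511,.236,.24])
s=robot.state()
snap('wrist','w8.png')
print(robot.landmark_of('wrist','hook_seat'))
print(wproj([.511,.234,.215],s))
snap('scene','s8.png')
I=cv2.imread('pics/s8.png');cv2.imwrite('pics/s8c.png',cv2.resize(I[130:260,280:450],None,fx=4,fy=4,interpolation=cv2.INTER_CUBIC))
```

```text
t 9.47 pos [0.5107 0.2371 0.277 ] j [-0.11  0.5  -0.57  1.7   0.31  1.03 -0.52] F [ 0.9 -0.3 -3.9] w 0.0231
x az 105.31 z [ 0.0043  0.0048 -1.    ]
local delta [-0.0013 -0.0002  0.037 ]
[{'location': [323.4, 223.5], 'confidence': 0.72}]
[320.9 223.3]
```

View pics/w8.png

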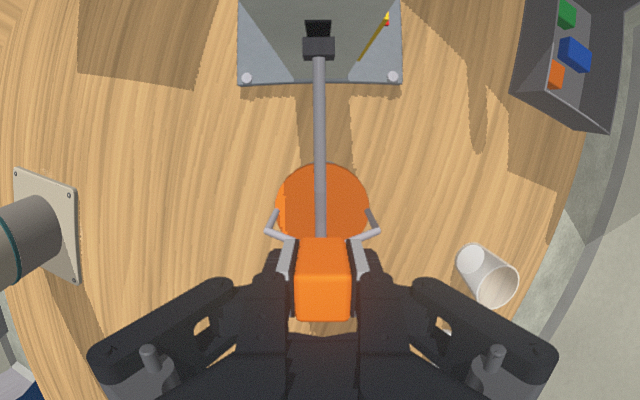

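View pics/s8c.png

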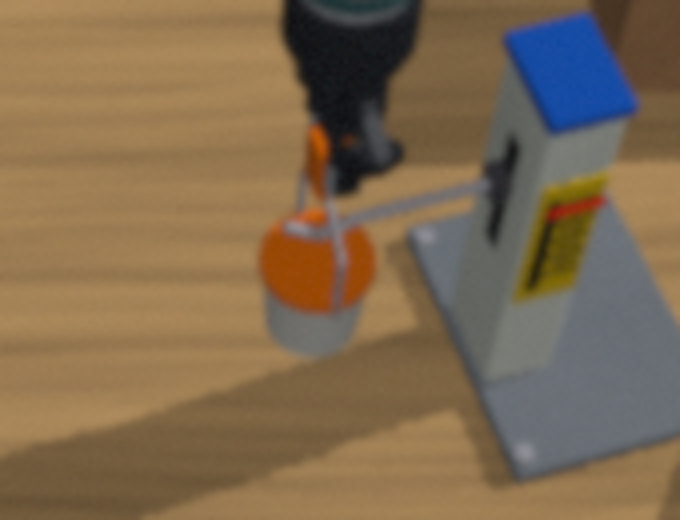

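>>> send_rows([
  [[0,0,0.003,0,0,0,0],[0,0,0.005,0,0,0,0],[0,0,0.005,0,0,0,0],[0,0,0.005,0,0,0,0],[0,0,0.005,0,0,0,0],[0,0,0.004,0,0,0,0],[0,0,0.003,0,0,0,0],[0,0,0.002,0,0,0,0],[0,0,0.002,0,0,0,0],[0,0,0.002,0,0,0,0],[0,0,0.002,0,0,0,0],[0,0,0.002,0,0,0,0],[0,0,0.002,0,0,0,0],[0,0,0.002,0,0,0,0],[0,0,0,0,0,0,0],[0,0,0,0,0,0,0]],
])

```text
t: 10.95
eef_pos: [0.5123, 0.2353, 0.2285]
tcp_rot: [0.608, 0.794, 0.004, 0.001]
contact_force: [-0.9, 0.6, -3.7]
grip_width: 0.0234
```

Run:
```python
from h import *
go([.511,.236,.2])
snap('scene','s9.png')
I=cv2.imread('pics/s9.png');cv2.imwrite('pics/s9c.png',cv2.resize(I[130:260,280:450],None,fx=4,fy=4,interpolation=cv2.INTER_CUBIC))
```

```text
t 10.95 pos [0.5123 0.2353 0.2285] j [-0.12  0.55 -0.55  1.76  0.35  0.92 -0.55] F [-0.9  0.6 -3.7] w 0.0234
x az 105.06 z [ 0.0054  0.0049 -1.    ]
local delta [ 0.0009 -0.0013  0.0285]
```

View pics/s9c.png

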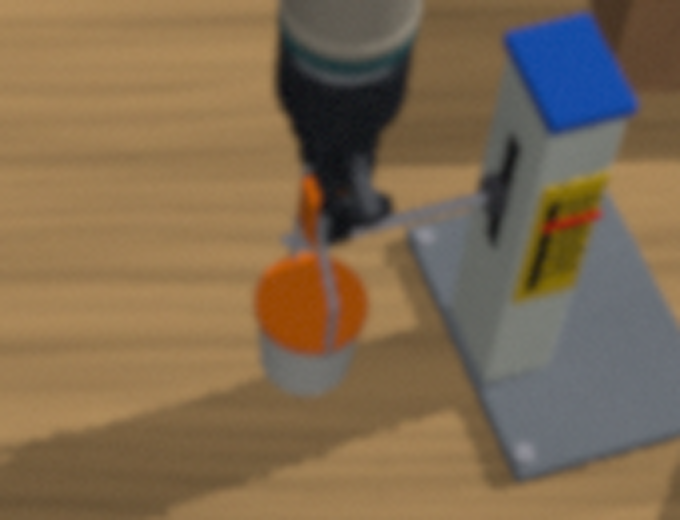

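>>> send_rows([
  [[0,0,0.0015,0,0,0,0],[0,0,0.002,0,0,0,0],[0,0,0.002,0,0,0,0],[0,0,0.002,0,0,0,0],[0,0,0.002,0,0,0,0],[0,0,0.002,0,0,0,0],[0,0,0.002,0,0,0,0],[0,0,0.002,0,0,0,0],[0,0,0.002,0,0,0,0],[0,0,0.002,0,0,0,0],[0,0,0.001,0,0,0,0],[0,0,0,0,0,0,0],[0,0,0,0,0,0,0]],
])

```text
t: 12.08
eef_pos: [0.5129, 0.237, 0.2071]
tcp_rot: [0.608, 0.794, 0.005, 0.001]
contact_force: [-1.3, 0.5, -0.9]
grip_width: 0.0233
```

Run:
```python
from h import *
go([.511,.236,.2])
snap('scene','s10.png')
F=[];
for i in range(4): robot.camera('top'); F.append(robot.state()['contact_force'])
print(np.mean(F,0)); go(None)
I=cv2.imread('pics/s10.png');cv2.imwrite('pics/s10c.png',cv2.resize(I[130:260,280:450],None,fx=4,fy=4,interpolation=cv2.INTER_CUBIC))
```

```text
t 12.08 pos [0.5129 0.237  0.2071] j [-0.13  0.58 -0.53  1.79  0.37  0.87 -0.57] F [-1.3  0.5 -0.9] w 0.0233
x az 105.09 z [ 0.0074  0.0073 -0.9999]
local delta [-0.0005 -0.0022  0.0071]
[-0.42290107  0.81872083 -1.07483376]
t 12.33 pos [0.5129 0.237  0.2073] j [-0.13  0.58 -0.53  1.79  0.37  0.87 -0.57] F [ 0.6  1.  -1.6] w 0.0231
x az 105.09 z [ 0.0075  0.0073 -0.9999]
```

View pics/s10c.png

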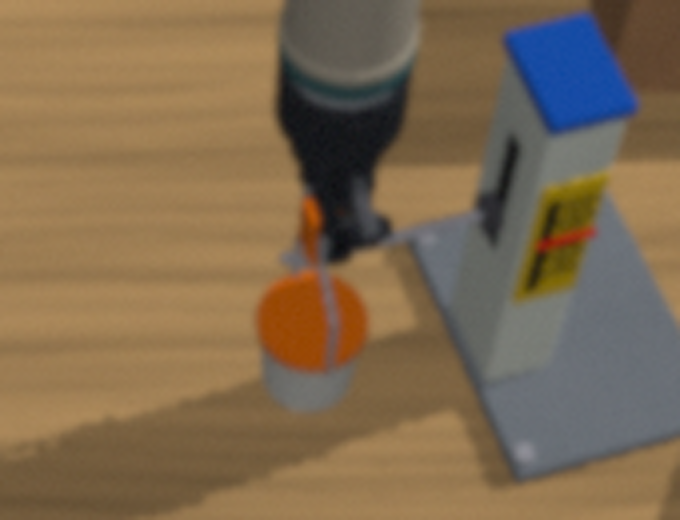

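>>> send_rows([
  [[0,0,0.0015,0,0,0,0],[0,0,0.002,0,0,0,0],[0,0,0.002,0,0,0,0],[0,0,0.002,0,0,0,0],[0,0,0.0015,0,0,0,0],[0,0,0,0,0,0,0],[0,0,0,0,0,0,0]],
])

```text
t: 12.92
eef_pos: [0.5131, 0.2374, 0.1976]
tcp_rot: [0.608, 0.794, 0.006, 0.001]
contact_force: [-1.1, 1.1, 0.5]
grip_width: 0.0232
```

Run:
```python
from h import *
snap('wrist','w11.png')
F=[];
for i in range(7): robot.camera('top'); F.append(robot.state()['contact_force'])
print(np.mean(F,0)); go(None)
```

```text
[-0.70350049  1.01832472 -0.21998956]
t 13.32 pos [0.5131 0.2374 0.1978] j [-0.14  0.59 -0.53  1.8   0.38  0.85 -0.58] F [-1.2  1.2 -0.9] w 0.0233
x az 105.09 z [ 0.0083  0.008  -0.9999]
```

View pics/w11.png

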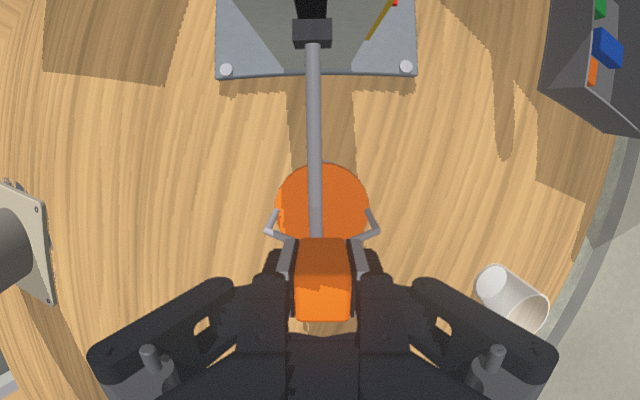

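Run:
```python
from h import *
I=snap('scene','s12.png')
a=cv2.cvtColor(I[165:225,335:395],cv2.COLOR_RGB2BGR);cv2.imwrite('pics/s12c.png',cv2.resize(a,None,fx=10,fy=10,interpolation=cv2.INTER_CUBIC))
for n,X in dict(seat=[.511,.234,.173],tip=[.5168,.2125,.191],bend=[.5168,.2125,.173],up=[.5045,.258,.181]).items(): print(n,(proj('scene',X)-[335,165])*10)
```

```text
seat [245. 318.]
tip [166. 300.]
bend [163. 339.]
up [338. 278.]
```

View pics/s12c.png

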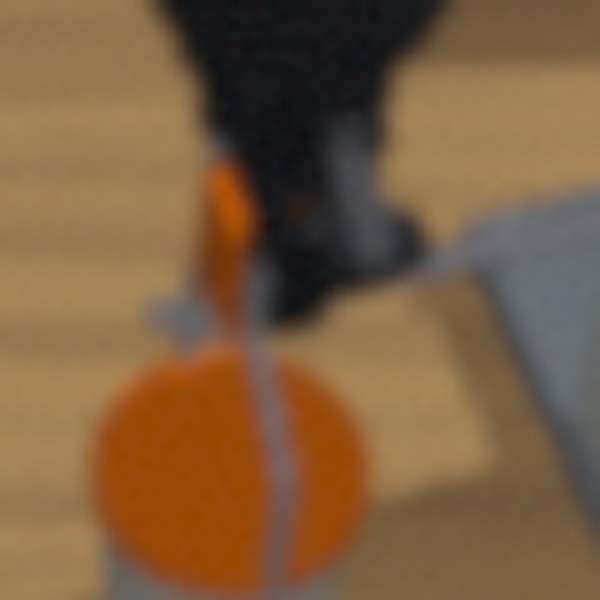

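>>> send_rows([
  [[0,0,0,0,0,0,0.024],[0,0,0,0,0,0,0.028],[0,0,0,0,0,0,0.035],[0,0,0,0,0,0,0.045],[0,0,0,0,0,0,0.06],[0,0,0,0,0,0,0.075],[0,0,0,0,0,0,0.075],[0,0,0,0,0,0,0.075],[0,0,0,0,0,0,0.075]],
])

```text
t: 14.12
eef_pos: [0.5148, 0.2357, 0.1981]
tcp_rot: [0.609, 0.793, 0.006, 0.002]
contact_force: [-0.2, -0.7, 0.9]
grip_width: 0.0748
```

Run:
```python
from h import *
go(None)
snap('wrist','w13.png')
```

```text
t 14.12 pos [0.5148 0.2357 0.1981] j [-0.14  0.59 -0.53  1.79  0.38  0.85 -0.58] F [-0.2 -0.7  0.9] w 0.0748
x az 105.01 z [ 0.0109  0.0062 -0.9999]
```

View pics/w13.png

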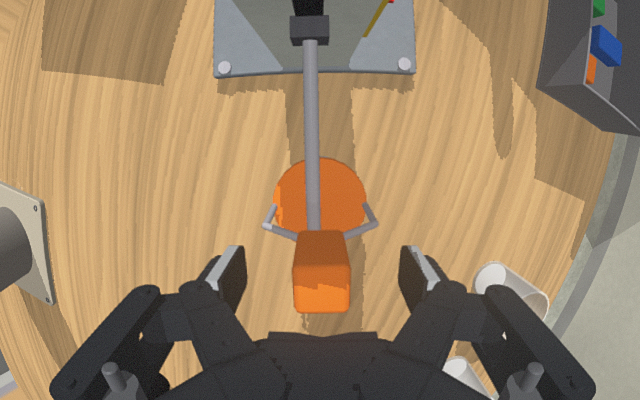

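>>> send_rows([
  [[0,0,-0.004,0,0,0,0.08],[0,0,-0.008,0,0,0,0.08],[0,0,-0.01,0,0,0,0.08],[0,0,-0.012,0,0,0,0.08],[0,0,-0.012,0,0,0,0.08],[0,0,-0.015,0,0,0,0.08],[0,0,-0.02,0,0,0,0.08],[0,0,-0.02,0,0,0,0.08],[-0.005,0,-0.02,0,0,0,0.08],[-0.01,0,-0.02,0,0,0,0.08],[-0.015,0,-0.01,0,0,0,0.08],[-0.02,0,0,0,0,0,0.08],[-0.02,0,0,0,0,0,0.08],[-0.02,0,0,0,0,0,0.08],[-0.02,0,0,0,0,0,0.08],[0,0,0,0,0,0,0.08],[0,0,0,0,0,0,0.08],[0,0,0,0,0,0,0.08],[0,0,0,0,0,0,0.08]],
])

```text
t: 15.75
eef_pos: [0.5419, 0.1301, 0.3757]
tcp_rot: [0.605, 0.796, 0.014, 0.007]
contact_force: [0.6, -0.1, 1.1]
grip_width: 0.0801
```

Run:
```python
from h import *
go(None)
snap('wrist','w14.png')
a=snap('scene','s14.png')[130:260,280:450]
print(robot.landmark_of('scene','orange_grip'),robot.landmark_of('scene','blue_grip'),robot.landmark_of('scene','hook_seat'))
robot.camera('scene');snap('top','t14.png');print(robot.landmark_of('top','orange_grip'),robot.landmark_of('top','blue_grip'),robot.landmark_of('top','hook_seat'))
b=snap('scene','s15.png')[130:260,280:450]
cv2.imwrite('pics/cmp.png',cv2.cvtColor(cv2.resize(np.hstack([a,b]),(790,302),interpolation=cv2.INTER_CUBIC),cv2.COLOR_RGB2BGR))
```

```text
t 15.75 pos [0.5419 0.1301 0.3757] j [ 0.12  0.39 -0.59  1.58  0.23  1.21 -0.24] F [ 0.6 -0.1  1.1] w 0.0801
x az 105.52 z [ 0.0276  0.0147 -0.9995]
[{'location': [188.2, 176.6], 'confidence': 0.89}, {'location': [204.6, 141.0], 'confidence': 0.8}, {'location': [361.6, 190.5], 'confidence': 0.78}, {'location': [235.7, 209.4], 'confidence': 0.71}, {'location': [361.7, 196.9], 'confidence': 0.49}] [{'location': [178.3, 235.1], 'confidence': 0.89}, {'location': [361.4, 196.2], 'confidence': 0.62}] [{'location': [359.0, 197.0], 'confidence': 0.67}]
[{'location': [422.7, 271.6], 'confidence': 0.9}, {'location': [438.9, 225.2], 'confidence': 0.87}, {'location': [382.7, 182.3], 'confidence': 0.84}] [{'location': [433.6, 146.2], 'confidence': 0.88}] [{'location': [258.5, 191.5], 'confidence': 0.45}]
```

View pics/cmp.png

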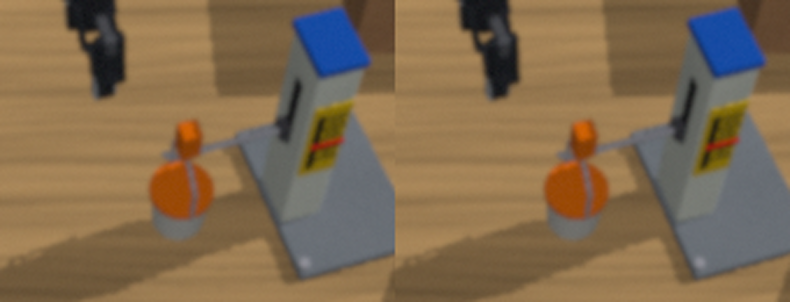

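View pics/w14.png

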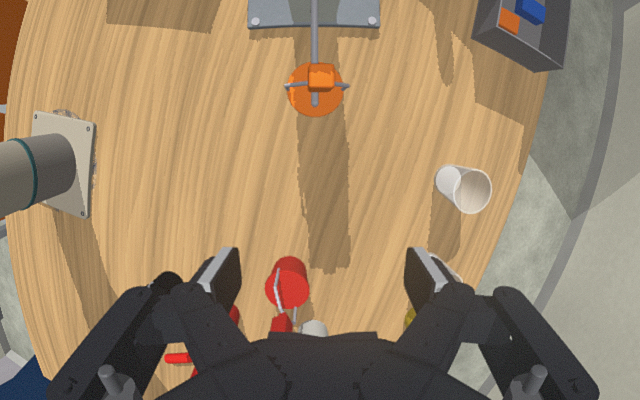

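>>> send_rows([
  [[-0.02,0,-0.01,0,0,0,0.08],[-0.02,0,-0.01,0,0,0,0.08],[0,0,0,0,0,0,0.08],[0,0,0,0,0,0,0.08],[0,0,0,0,0,0,0.08],[0,0,0,0,0,0,0.08],[0,0,0,0,0,0,0.08],[0,0,0,0,0,0,0.08],[0,0,0,0,0,0,0.08],[0,0,0,0,0,0,0.08],[0,0,0,0,0,0,0.08],[0,0,0,0,0,0,0.08],[0,0,0,0,0,0,0.08],[0,0,0,0,0,0,0.08],[0,0,0,0,0,0,0.08],[0,0,0,0,0,0,0.08],[0,0,0,0,0,0,0.08],[0,0,0,0,0,0,0.08],[0,0,0,0,0,0,0.08],[0,0,0,0,0,0,0.08]],
])

```text
t: 17.97
eef_pos: [0.5501, 0.0946, 0.3933]
tcp_rot: [0.602, 0.798, 0.013, 0.004]
contact_force: [0.3, 1.7, 0.1]
grip_width: 0.0801
```

>>> send_rows([
  [[0,0,0,0,0,0,0.08],[0,0,0,0,0,0,0.08],[0,0,0,0,0,0,0.08],[0,0,0,0,0,0,0.08],[0,0,0,0,0,0,0.08],[0,0,0,0,0,0,0.08],[0,0,0,0,0,0,0.08],[0,0,0,0,0,0,0.08],[0,0,0,0,0,0,0.08],[0,0,0,0,0,0,0.08],[0,0,0,0,0,0,0.08],[0,0,0,0,0,0,0.08],[0,0,0,0,0,0,0.08],[0,0,0,0,0,0,0.08],[0,0,0,0,0,0,0.08],[0,0,0,0,0,0,0.08],[0,0,0,0,0,0,0.08],[0,0,0,0,0,0,0.08]],
])

```text
t: 19.47
eef_pos: [0.5501, 0.0946, 0.3933]
tcp_rot: [0.602, 0.798, 0.013, 0.004]
contact_force: [0.8, 0.2, -0.0]
grip_width: 0.0801
```

Run:
```python
from h import *
go(None)
fr=[]
for i in range(10): fr.append(robot.camera('scene').astype(float))
def red(I):
    J=I[160:215,400:450];m=(J[...,0]-np.maximum(J[...,1],J[...,2]))>90
    v,u=np.nonzero(m);return (u.mean()+400).round(2),(v.mean()+160).round(2)
for f in fr: print(red(f),end=' ')
print('start',red(cv2.imread('pics/scene0.png')[...,::-1].astype(float)))
print('maxdiff pail', np.abs(fr[0]-fr[-1])[160:250,330:385].mean(), np.abs(fr[0]-fr[4])[160:250,330:385].mean())
cv2.imwrite('pics/s16c.png',cv2.cvtColor(cv2.resize(fr[-1][150:250,330:450].astype(np.uint8),None,fx=6,fy=6,interpolation=cv2.INTER_CUBIC),cv2.COLOR_RGB2BGR))
# scale at pointer: px per mm
for z in (.22,.18): print(proj('scene',[.5,.37,z]))
t=snap('top','t16.png'); print(robot.landmark_of('top','blue_grip'))
```

```text
t 19.47 pos [0.5501 0.0946 0.3933] j [ 0.18  0.38 -0.59  1.54  0.21  1.26 -0.15] F [ 0.8  0.2 -0. ] w 0.0801
x az 105.93 z [ 0.0225  0.0165 -0.9996]
(np.float64(420.64), np.float64(191.36)) (np.float64(419.85), np.float64(191.54)) (np.float64(420.77), np.float64(191.38)) (np.float64(419.69), np.float64(191.62)) (np.float64(420.38), np.float64(191.46)) (np.float64(420.14), np.float64(191.5)) (np.float64(420.14), np.float64(191.5)) (np.float64(420.43), np.float64(191.5)) (np.float64(420.4), np.float64(191.4)) (np.float64(419.69), np.float64(191.62)) start (np.float64(423.2), np.float64(181.53))
maxdiff pail 1.0793939393939394 1.0842424242424242
[414.6 181.9]
[412.1 190.7]
[{'location': [432.7, 148.4], 'confidence': 0.77}]
```

View pics/s16c.png

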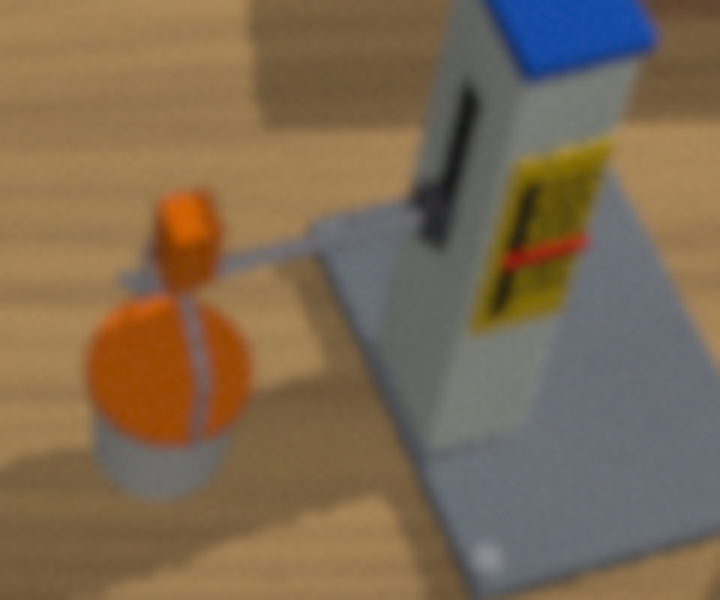

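View pics/t16.png

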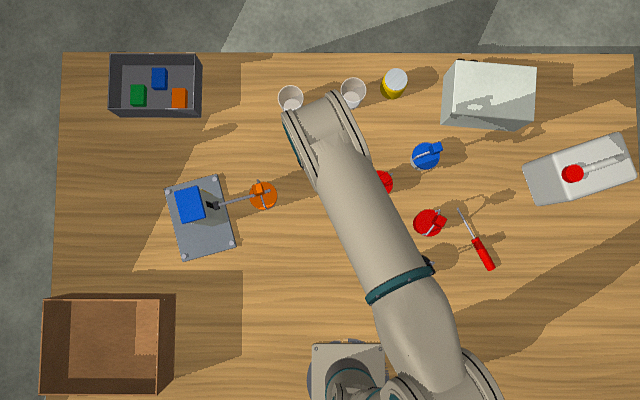

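Run:
```python
from h import *
print(robot.finish_job()); go(None)
```

```text
the job is handed in; nothing more can be done
None
the job is handed in; nothing more can be done
```

The orange-lidded pail hangs by its wire in the seat of the scale's hook, the gripper is clear of it, and I handed the job in at about 20 s. No verdict was reported.

**What I did:** I gripped the pail by its block with the jaws along the wire, lifted it and turned it about 86°. I passed the loop over the hook's free end and lowered the weight onto the spring at about 20 mm/s over 2–3 s. I let go when only about 0.2 N was left on the wrist, then backed off and waited about 5 s.

**Last checks:**
- **Pointer:** drawn down about 44 mm, estimated from the scene picture (9.9 px). It stayed still to within about 0.3 px over ten frames.
- **Pail:** upright by eye, and the wire crosses the hook within a pixel or two of where I project the seat. I did not compute its angle.
- **Blue pail:** its block shows within 1–2 px of where it stood at the start, and I never went near it.
- **Robot:** no contact, with the wrist force near zero after I backed off.

**What disagreed:**
- **Sideways force:** about 1 N showed at the wrist just before release. I could not explain it for certain, but no swing was visible afterwards.
- **Off-centre wire:** the hook sat about 4 mm to one side of the wire's middle, still on its level part.
- **Orange block in the last network looks:** in the last top view the network did not report it, and in the scene view it reported it twice. I relied on the pictures for that.

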